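# Lock a device board into the test head

### The arm

A 6-joint arm with a two-finger parallel gripper is mounted at the origin on the work surface. World frame = base frame: x ahead of the robot, y to its left, z up, the work surface at z = 0. Lengths are in m, angles in rad, forces in N, time in s.
With the tool pointing down it reaches from about 0.425 to 0.925 m from the base axis. Payload 12.5 kg.
Tool frame: the origin (TCP) lies on the front face of the gripper's body, between the roots of the fingers; the fingertips stand 73 mm ahead of it and the grasp point (between the pads) lies manip.pinch_z ahead of it (manip.pinch_z is the distance from the TCP to the grasp point, in m); z points along the fingers, y is the line along which they close (so a half turn about z gives the same grasp; the last joint's range is limited). The gripper opens to 85 mm and grips with 20 to 120 N. Pads are 22 mm wide; open, the fingers measure 114 mm over their backs; the gripper's body (76 mm by 85 mm) begins 54 mm behind the grasp point. The pads swing forward as they close: fully open they stand 13 mm farther back than shut.
Start: joints at [-1.36, 0.491, 1.559, -0, 1.092, -0.106], TCP at [0.195, -0.594, 0.304] pointing down, gripper open.
Joint ranges: [-3.1, 3.1], [-0.84, 2.19], [0.05, 2.79], [-1.13, 4.28], [0.06, 2.93], [-2.69, 2.69]. Speed limits (rad/s): [2.22, 2.22, 2.79, 3.14, 3.14, 3.14].

### API

Orientations are given as a unit quaternion [x, y, z, w].
In Python, from plant import manip gives the robot as it stands. The module is installed in compiled form; this text tells all that it offers.
- The arm moves only by the tool move_arm, never from a script. Its argument "steps" is a list of rows, each a list of 3 entries, a list of its own where there are three numbers: the shift along the tool's x, y, z in cm, then the turn about the tool's z in units of 6 degrees (1.0 is 6 degrees), then the closure, from -1 (fully open) to 1 (shut). In form: [[[tx, ty, tz], roll, jaw], ...]. A call has 1 to 12 rows; each row shifts and turns the commanded pose from where the row before left it, along the tool's axes as they then stand; what a row does not reach is not made up. A row lasts 1/12 s, in which the tool goes at most 41.7 mm and 7.16 degrees, less where a joint would pass 70% of its speed; a pose out of reach is approached as far as the arm can. A call with a gripper value outside its range is refused whole. The fingers move at their own pace and stop on an object; "newtons" is the grip in N (left out, the last holds). Time passes only in rows, so rows that do not move let the fingers close. It gives the time, the measured TCP pose, the force, the opening and the grip force at its end, in the units of the state.
- manip.observe(): the state, without advancing time (a new reading comes with each control period).
- manip.grab_frame(name): name is "scene" or "top"; returns a dict with "pixels" (400x640x3 uint8, blue, green, red), "fx", "fy", "cx", "cy" (pixels), "rvec" (rotation vector, rad) and "tvec" (3), from world to camera coordinates, as OpenCV has them. Camera axes: x right, y down, z forward; pixel columns grow to the right and rows downward; lengths in m; the calibration is good to about 2 mm. A picture is of the moment at which its call begins. There is no depth.
- manip.job_done(): hands the job in; it is judged then, once.
The state is a dict: "time": time; "q": joint angles; "joint_vel": joint speeds; "joint_efforts": joint torques, N m; "eef_pos": TCP position; "orientation": TCP orientation; "contact_force": force on the tool from outside, world axes, zero at the start; "torque": the same for the moment, N m; "opening": opening from 0.0 (shut) to 1.0 (fully open); "grip_force": force on a finger pad.
Only numpy, scipy, OpenCV 4.12 (cv2) and the standard library are available. Lean on these libraries where they do the work, as an engineer would, in place of code of your own. Each camera call takes 0.05 s, during which the arm holds its last target. There are 200 camera calls.

### The job

The device board on the bench-top test head still stands a little out of its connector: slide it fully home, pushing gently and no harder than needed once it meets the connector. Then lock it in: pull the sprung knob up, turn it clockwise and let it drop fully into its detent, so that its tongue lies behind the board. Never force the knob sideways, down or against its pull stop, take your hand away at the end, and leave the chip tray, screwdriver and bottle where they are.

Things in the scene. Friction and masses are not known exactly. Their poses are not given: they have to be found in the camera images.
- test_head: Fixed black case 380 (x) x 360 (y) x 165 mm high; origin: centre of its underside. Its +x (roughly away from the robot) is the way the board slides home; z up. Flat deck at z = 165 mm; on it guide rails 15 mm high along x at y = +-107 mm and a connector block 26 mm high with its face at x = +90 mm. Lock knob axis at x = -140.5, y = +78 mm.
- board: Device board: loose aluminium plate 180 (x) x 200 (y) x 6 mm, 0.55 kg, on the deck between the rails (1.5 mm play a side). Origin: centre of underside; axes as the head's. Home: front edge on the connector face, origin at the head's x = 0, z = 165 mm. Starts 6 to 12 mm short; slides with 2 to 5 N if not pressed down, stays put. Socket 44 mm square, to z = 20 mm, at x 20 to 64 mm. Over 45 N on it does damage.
- board_handle (a point): Middle of the board's bow handle: steel bar of 10 mm diameter, 74 mm long along the board's y, its centre 40 mm above the board's underside and 50 mm to the -x side of the board's centre, on posts 10 mm thick at y = +-32 mm. Axes as the board's.
- knob: Sprung lock knob: black cap 62 mm across and 22 mm high; on it a wing grip (bar 52 long, 13 thick, 22 to 54 mm above the deck); low on one side a steel tongue 27 mm wide reaching 48 mm from the axis. Origin: on the axis, at the head's z = 165 mm when fully in; rises with the knob. x along wing and tongue, z up. Pulls up with 8 to 13 N; free to turn from 7 mm up, hard stop at 11 mm.
- knob_grip (a point): Point on the knob's axis inside the wing grip, 44 mm above the deck when the knob is in, 22 mm above the cap; axes as the knob's; rises with the knob.
- knob_turn (a joint): Knob angle, rad, growing clockwise seen from above; needs about 0.1 N m. Starts at 0 to 0.09, tongue to the left. Not pulled up, its pin strikes a wall at 0.13 to 0.67. At 1.12 the tongue points at the board (head's +x). The detent slot (0.04 to 0.1 play each way) is centred anywhere from 0.78 to 1.32, as its hidden ring was set: find it by feel. End of turn 1.5.
- lock_base: Round base plate, 72 mm across, fixed on the deck under the knob; origin on the axis at deck level, axes as the head's. Inside, hidden: the pull stop and a flat ring on which the knob's pin rides 7 mm above its seat until it drops into the detent. With the board over 2 mm short of home the tongue lands on it and the knob stays up. Over 25 N between knob and base spoils the lock.
- chip_tray: Bystander: black chip tray 70 x 50 x 10 mm, loose on the deck at the near right; origin: centre of its underside.
- screwdriver: Bystander: screwdriver, 170 mm long, loose on the bench on the right; origin under its middle.
- wash_bottle: Bystander: white bottle, 54 mm across, 130 mm high, loose on the bench on the left; origin: centre of its underside.

How it is judged:
On the way, in this order (a step that is already met when the one before it is completed fails the run):
1. the board is fully home in its connector while the knob is still parked (x of board in the frame of test_head above -0.0025 m and z of board in the frame of test_head below 0.168 m and value of joint knob_turn below 0.6 rad), for 0.2 s.
2. the knob is pulled out of its parking pocket and being turned, the board staying home (x of board in the frame of test_head above -0.0025 m and z of knob in the frame of test_head above 0.1705 m and value of joint knob_turn above 0.6 rad), for 0.05 s.
At the end, for the whole second after the job is handed in: The board lies flat on the deck within 2.5 mm of home, at rest; the knob has dropped into its detent (turned to between 0.69 and 1.42 rad, its cap within 1.5 mm of fully in), at rest, its tongue behind the board (x of board in the frame of test_head above -0.0025 m and z of board in the frame of test_head below 0.168 m and linear speed of board below 0.01 m/s and value of joint knob_turn between 0.69 and 1.42 rad and z of knob in the frame of test_head below 0.1665 m and velocity of joint knob_turn between -0.05 and 0.05 rad/s); the robot touches nothing.
It fails at once if the knob is forced: over 25 N between it and its base (pin sideways or down on the ring, or pull stop) (contact force between knob and lock_base above 25 N).
It fails at once if the board is pressed against connector, rails or deck with over 45 N (contact force between board and test_head above 45 N).
It fails at once if the chip tray is moved by more than 15 mm (distance of chip_tray from where it was at the start of the episode above 0.015 m).
It fails at once if the screwdriver is moved by more than 15 mm (distance of screwdriver from where it was at the start of the episode above 0.015 m).
It fails at once if the bottle is moved by more than 15 mm (distance of wash_bottle from where it was at the start of the episode above 0.015 m).
It also fails if it takes over 67 s, if anything falls off the work surface, if the arm or the gripper's body presses on something with over 40 N, if the wrist force passes 120 N, or if a joint passes its speed limit or range.

## Working session

There is one attempt and no reset: what is moved stays moved. The work goes in short steps, Python scripts to look and compute and a tool call to move; the robot and the scene stay as the last step left them, time stands still between calls to the robot, and variables do not carry over. Pictures are saved under pics/ and viewed, at most 10 in all, crops included, and the job is handed in when it is done.

Besides the shell and the picture viewer there is one more tool, called after "Call:" by a JSON object that holds its "op" and its "data". move_arm: Moves the arm, as the interface text tells. Its arguments: {"type":"object","properties":{"steps":{"type":"array","items":{"type":"array"}},"newtons":{"type":"number"}},"required":["steps"]}

```bash
mkdir -p pics; python3 - <<'E'
from plant import manip
import cv2
print(manip.pinch_z, manip.observe())
for n in("scene","top"):
    f=manip.grab_frame(n); cv2.imwrite(f"pics/{n}0.png",f["pixels"]); print({k:v for k,v in f.items() if k!="pixels"})
E
```

```text
0.0539 {'time': 0.0, 'q': array([-1.35957789e+00,  4.91544482e-01,  1.55947046e+00,  1.34325942e-05,
        1.09172396e+00, -1.05611672e-01]), 'joint_vel': array([-1.23776429e-03,  1.12900437e-03,  1.27839917e-03, -2.58235980e-05,
       -3.31488033e-04, -1.74498167e-04]), 'joint_efforts': array([-2.88774485e-03, -6.18454957e+01, -2.61603606e+01, -2.24869000e-04,
        3.97923955e-03,  3.09513302e-05]), 'eef_pos': array([ 0.19470567, -0.5937303 ,  0.30332983]), 'orientation': array([ 9.87478881e-01,  1.57750217e-01, -2.42989004e-05, -5.72643321e-04]), 'contact_force': array([-0.44903637, -0.29399735,  0.28855419]), 'torque': array([-0.00923952, -0.0071207 , -0.01282789]), 'grip_force': 0.0, 'opening': 1.004119454755688}
{'fx': 438.0566403888465, 'fy': 438.0566403888465, 'cx': 320.13911176157154, 'cy': 206.01249374078017, 'rvec': array([ 1.97477358,  1.59942354, -0.55454864]), 'tvec': array([-0.0998259 , -0.25929094,  1.74087488])}
{'fx': 490.1346354911973, 'fy': 490.1346354911973, 'cx': 317.0056920607864, 'cy': 197.5974958930483, 'rvec': array([ 2.15646547, -2.20455961,  0.08402097]), 'tvec': array([-0.01953929,  0.49201786,  1.56604082])}
```

View pics/scene0.png

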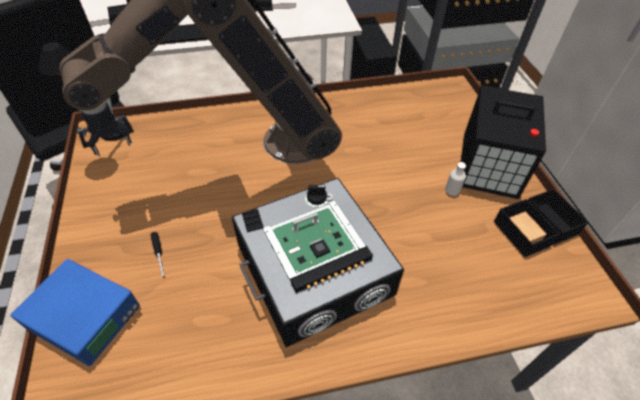

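View pics/top0.png

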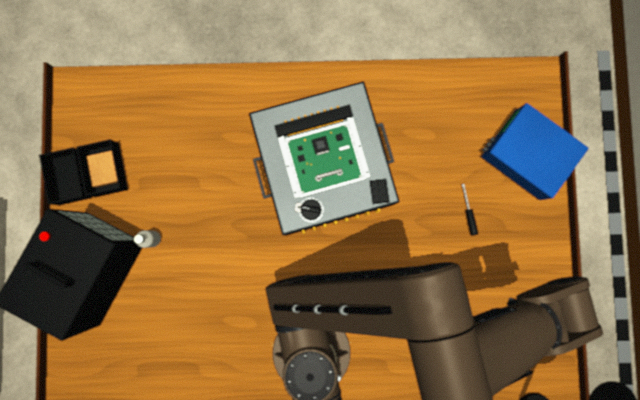

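The scene view shows the head in mid-bench, with the knob at about (318,195). In the top view the deck spans (250–398, 83–235), the knob is near (310,210), the handle near (330,177) and the tray at (379,190). Next I'll measure the deck.

```bash
cat > h.py <<'E'
import cv2, numpy as np
from plant import manip
def ray(f,uv,z):
    R=cv2.Rodrigues(f["rvec"])[0]; C=-R.T@f["tvec"]
    d=R.T@np.array([(uv[0]-f["cx"])/f["fx"],(uv[1]-f["cy"])/f["fy"],1.])
    return C+d*(z-C[2])/d[2]
def proj(f,P):
    K=np.array([[f["fx"],0,f["cx"]],[0,f["fy"],f["cy"]],[0,0,1.]])
    return cv2.projectPoints(np.array(P,float).reshape(-1,3),f["rvec"],f["tvec"],K,None)[0].reshape(-1,2)
E
python3 - <<'E'
from h import *
f=manip.grab_frame("top"); im=f["pixels"]
hsv=cv2.cvtColor(im,cv2.COLOR_BGR2HSV)
m=((hsv[...,1]<60)&(hsv[...,2]>100)).astype(np.uint8)*255
m[:75]=0;m[245:]=0;m[:,:240]=0;m[:,405:]=0
m=cv2.morphologyEx(m,cv2.MORPH_OPEN,np.ones((3,3)))
c=max(cv2.findContours(m,cv2.RETR_EXTERNAL,cv2.CHAIN_APPROX_NONE)[0],key=cv2.contourArea)
pts=np.array([ray(f,p[0],0.165)[:2] for p in c],np.float32)
r=cv2.minAreaRect(pts); print(r, cv2.boxPoints(r))
cv2.imwrite("pics/topc.png",cv2.resize(im[75:243,238:408],None,fx=3.5,fy=3.5,interpolation=cv2.INTER_CUBIC))
E
```

```text
((0.600632905960083, -0.05125756561756134), (0.36894673109054565, 0.34964466094970703), 14.593582153320312) [[ 0.37806273  0.07144445]
 [ 0.46615958 -0.26691976]
 [ 0.8232031  -0.17395958]
 [ 0.7351062   0.16440463]]
```

View pics/topc.png

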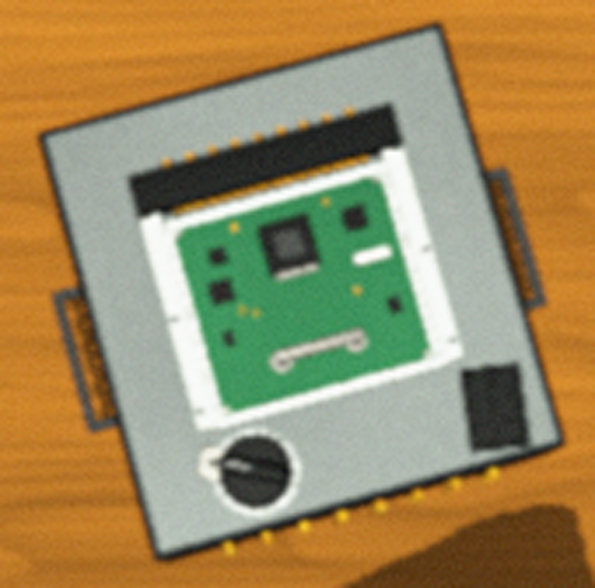

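The crop confirms the layout: handle bar around crop (275–368, 360–338), knob cap centred at (258,470) with the tongue pointing left, tray at (495,405). I'll check both points against the model.

```bash
python3 - <<'E'
from h import *
f=manip.grab_frame("top"); im=f["pixels"]
c=np.array([0.6006,-0.0513]); a=np.deg2rad(14.59); R=np.array([[np.cos(a),-np.sin(a)],[np.sin(a),np.cos(a)]])
toh=lambda p:R.T@(p[:2]-c); tow=lambda p:c+R@np.array(p)
# knob: dark cap
v=cv2.cvtColor(im,cv2.COLOR_BGR2HSV)[...,2]
def blob(x0,x1,y0,y1,t):
    m=np.zeros_like(v); m[y0:y1,x0:x1]=(v[y0:y1,x0:x1]<t)*255
    k=max(cv2.findContours(m,cv2.RETR_EXTERNAL,cv2.CHAIN_APPROX_NONE)[0],key=cv2.contourArea); return k
(u,w),r=cv2.minEnclosingCircle(blob(296,326,196,224,90)); p=ray(f,(u,w),0.187)
print("knob",u,w,r,p,toh(p)*1e3,"exp",tow([-.1405,.078]))
# handle
hsv=cv2.cvtColor(im,cv2.COLOR_BGR2HSV); m=np.zeros_like(v); s=np.s_[165:185,310:346]
m[s]=(hsv[s][...,1]<70)*255
k=max(cv2.findContours(m,cv2.RETR_EXTERNAL,cv2.CHAIN_APPROX_NONE)[0],key=cv2.contourArea)
q=cv2.minAreaRect(k); p=ray(f,q[0],0.207); print("handle",q,p,toh(p)*1e3)
# board back edge (white) corners from crop
for uv in [(205,430),(462,353),(140,218),(405,150)]: print(toh(ray(f,(238+uv[0]/3.5,75+uv[1]/3.5),0.171))*1e3)
print("handle exp",tow([-.059,0]),"push tool",tow([-.095,0]))
E
```

```text
knob 310.3880615234375 208.9253692626953 9.833382606506348 [ 0.44590927 -0.01067399  0.187     ] [-139.4687286    78.28261494] exp [ 0.44498245 -0.01120727]
handle ((328.4433898925781, 174.8018798828125), (6.730667591094971, 28.158916473388672), 74.05460357666016) [ 0.54137045 -0.06464894  0.207     ] [-60.68218905   2.00147181]
[-96.32315872 108.33400154]
[ -92.86132981 -116.36561578]
[ 91.42660998 112.66148258]
[  86.24045416 -118.61165219]
handle exp [ 0.54350256 -0.06616213] push tool [ 0.50866345 -0.07523054]
```

Call:
{"op": "move_arm", "data": {"steps": [[[0.5,-0.4,-1.0],0,1],[[1.9,-1.6,-1.0],0,1],[[2.1,-1.8,0],0,1],[[2.1,-1.8,0],0,1],[[2.1,-1.8,0],0,1],[[2.1,-1.8,0],0,1],[[2.1,-1.8,0],0,1],[[2.1,-1.8,0],0,1],[[2.1,-1.8,0],0,1],[[2.1,-1.8,0],0,1],[[2.1,-1.8,0],0,1],[[2.1,-1.8,0],0,1]], "newtons": 20}}

```text
time: 1.2
eef_pos: [0.3553, -0.3294, 0.3247]
orientation: [0.987, 0.158, 0.0, 0.0]
contact_force: [0.4, -0.5, -0.2]
opening: -0.001
grip_force: 0.0
```

Call:
{"op": "move_arm", "data": {"steps": [[[2.1,-1.8,0],0,1],[[2.1,-1.8,0],0,1],[[2.1,-1.8,0],0,1],[[2.1,-1.8,0],0,1],[[2.1,-1.8,0],0,1],[[2.1,-1.8,0],0,1],[[2.1,-1.8,0],0,1],[[2.1,-1.8,0],0,1],[[2.1,-1.8,0],0,1],[[2.1,-1.8,0],0,1],[[0,0,0],0.6,1],[[0,0,0],0,1]]}}

```text
time: 2.2
eef_pos: [0.4985, -0.093, 0.3244]
orientation: [0.992, 0.127, 0.0, 0.0]
contact_force: [0.6, 0.5, 0.1]
opening: -0.002
grip_force: 0.0
```

Call:
{"op": "move_arm", "data": {"steps": [[[0.7,-0.8,0],0,1],[[0.7,-0.8,0],0,1],[[0,0,1.5],0,1],[[0,0,1.5],0,1],[[0,0,1.5],0,1],[[0,0,1.0],0,1],[[0,0,0.5],0,1],[[0,0,0],0,1]]}}

```text
time: 2.87
eef_pos: [0.5077, -0.0754, 0.2632]
orientation: [0.992, 0.127, -0.001, -0.0]
contact_force: [0.0, 0.1, -0.3]
opening: 0.0
grip_force: 0.0
```

```bash
python3 - <<'E'
from h import *
f=manip.grab_frame("scene"); im=f["pixels"]
cv2.imwrite("pics/s1.png",cv2.resize(im[150:300,220:420],None,fx=4,fy=4,interpolation=cv2.INTER_CUBIC))
print(manip.observe()["eef_pos"])
E
```

```text
[ 0.50790673 -0.07548979  0.26391571]
```

View pics/s1.png

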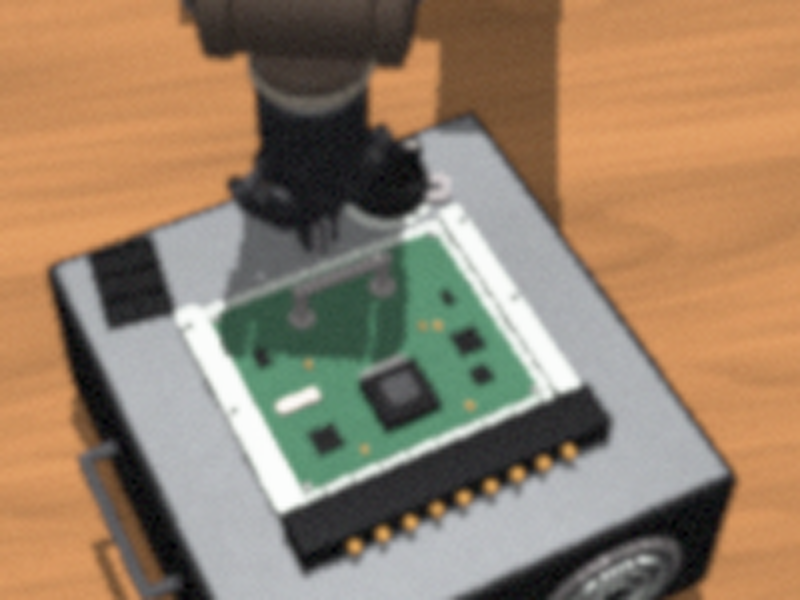

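The shut fingers, at crop (320,235), stand just behind the handle bar at (295–390, 255–290) and clear of the knob at (390,180). I'll advance gently.

Call:
{"op": "move_arm", "data": {"steps": [[[0.5,0,0],0,1],[[0.5,0,0],0,1],[[0.3,0,0],0,1],[[0.1,0,0],0,1],[[0,0,0],0,1]]}}

```text
time: 3.33
eef_pos: [0.5217, -0.0719, 0.2641]
orientation: [0.992, 0.127, 0.0, 0.0]
contact_force: [-0.2, 0.3, 0.7]
opening: -0.0
grip_force: 0.0
```

Call:
{"op": "move_arm", "data": {"steps": [[[0.1,0,0],0,1],[[0.1,0,0],0,1],[[0.1,0,0],0,1],[[0.1,0,0],0,1],[[0,0,0],0,1]]}}

```text
time: 3.75
eef_pos: [0.5253, -0.071, 0.2639]
orientation: [0.992, 0.127, 0.0, 0.0]
contact_force: [-0.4, 0.2, -0.9]
opening: 0.003
grip_force: 0.0
```

Call:
{"op": "move_arm", "data": {"steps": [[[0.1,0,0],0,1],[[0.1,0,0],0,1],[[0.1,0,0],0,1],[[0,0,0],0,1]]}}

```text
time: 4.08
eef_pos: [0.5283, -0.0702, 0.2639]
orientation: [0.992, 0.127, 0.0, 0.0]
contact_force: [-0.2, 0.4, 0.7]
opening: -0.003
grip_force: 0.0
```

Call:
{"op": "move_arm", "data": {"steps": [[[0.1,0,0],0,1],[[0.1,0,0],0,1],[[0.1,0,0],0,1]]}}

```text
time: 4.33
eef_pos: [0.5311, -0.0694, 0.2639]
orientation: [0.992, 0.127, -0.0, 0.0]
contact_force: [-0.5, 0.6, 0.7]
opening: -0.001
grip_force: 0.0
```

Call:
{"op": "move_arm", "data": {"steps": [[[0.1,0,0],0,1],[[0.1,0,0],0,1]]}}

```text
time: 4.5
eef_pos: [0.5326, -0.069, 0.2638]
orientation: [0.992, 0.127, -0.001, -0.0]
contact_force: [-4.0, -1.9, 3.0]
opening: 0.003
grip_force: 2.4
```

Call:
{"op": "move_arm", "data": {"steps": [[[0.1,0,0],0,1]]}}

```text
time: 4.58
eef_pos: [0.5336, -0.0687, 0.2639]
orientation: [0.992, 0.127, -0.001, -0.0]
contact_force: [-4.7, -1.6, 1.4]
opening: -0.001
grip_force: 2.3
```

Call:
{"op": "move_arm", "data": {"steps": [[[0.1,0,0],0,1]]}}

```text
time: 4.67
eef_pos: [0.5347, -0.0684, 0.2639]
orientation: [0.992, 0.127, -0.0, -0.0]
contact_force: [-4.0, -1.4, 1.4]
opening: 0.003
grip_force: 2.3
```

Call:
{"op": "move_arm", "data": {"steps": [[[0.1,0,0],0,1],[[0.1,0,0],0,1]]}}

```text
time: 4.83
eef_pos: [0.5368, -0.0679, 0.2638]
orientation: [0.992, 0.127, -0.0, -0.0]
contact_force: [-4.1, -1.1, 1.7]
opening: -0.0
grip_force: 2.2
```

Call:
{"op": "move_arm", "data": {"steps": [[[0.1,0,0],0,1]]}}

```text
time: 4.92
eef_pos: [0.5378, -0.0677, 0.2638]
orientation: [0.992, 0.127, -0.0, 0.0]
contact_force: [-4.3, -0.5, 0.9]
opening: 0.003
grip_force: 2.2
```

Call:
{"op": "move_arm", "data": {"steps": [[[0.07,0,0],0,1]]}}

```text
time: 5.0
eef_pos: [0.5382, -0.0675, 0.2638]
orientation: [0.992, 0.127, -0.001, 0.0]
contact_force: [-9.5, -3.3, 4.4]
opening: 0.001
grip_force: 5.1
```

Call:
{"op": "move_arm", "data": {"steps": [[[0.05,0,0],0,1]]}}

```text
time: 5.08
eef_pos: [0.5383, -0.0675, 0.2638]
orientation: [0.992, 0.127, -0.001, -0.0]
contact_force: [-12.4, -3.4, 4.5]
opening: 0.002
grip_force: 6.2
```

Call:
{"op": "move_arm", "data": {"steps": [[[0.04,0,0],0,1],[[0,0,0],0,1]]}}

```text
time: 5.25
eef_pos: [0.5383, -0.0675, 0.2638]
orientation: [0.992, 0.127, -0.002, -0.0]
contact_force: [-11.9, -4.8, 5.9]
opening: -0.001
grip_force: 6.3
```

```bash
python3 - <<'E'
from h import *
f=manip.grab_frame("scene"); im=f["pixels"]
cv2.imwrite("pics/s2.png",cv2.resize(im[190:300,240:380],None,fx=5.4,fy=5.4,interpolation=cv2.INTER_CUBIC))
s=manip.observe(); print(s["eef_pos"],s["contact_force"])
E
```

```text
[ 0.53834815 -0.06748756  0.26378815] [-11.26246592  -5.12446072   5.81842416]
```

View pics/s2.png

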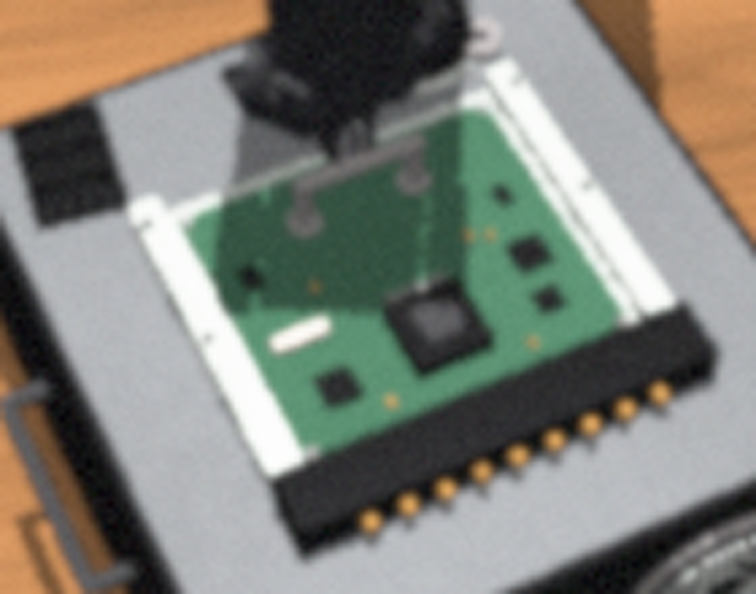

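The white front strip of the board has gone under the connector (edge from (300,455) to (620,320)), and the push met a hard stop at about 13 N. I'll back off and rise, then check the board against the first pictures.

Call:
{"op": "move_arm", "data": {"steps": [[[-0.1,0,0],0,1],[[-0.3,0,0],0,1],[[-0.8,0,0],0,1],[[0,0,-1.5],0,1],[[0,0,-2.0],0,1],[[0,0,-2.0],0,1],[[-1,0,0],-1,0],[[-1,0,0],-1,0],[[0,0,0],-1,0],[[0,0,0],-1,0],[[0,0,0],-1,0],[[0,0,0],-1,0]]}}

```text
time: 6.3
eef_pos: [0.5085, -0.0764, 0.319]
orientation: [0.903, 0.429, 0.001, 0.0]
contact_force: [0.3, -0.7, 0.1]
opening: 0.503
grip_force: 0.0
```

Call:
{"op": "move_arm", "data": {"steps": [[[0,0,0],-1,0],[[0,0,0],-1,0],[[0,0,0],-1,0],[[0,0,0],-1.1,0],[[0,0,0],-0.2,0],[[0,0,0],0,0]]}}

```text
time: 6.8
eef_pos: [0.5086, -0.0764, 0.3189]
orientation: [0.787, 0.617, 0.0, 0.0]
contact_force: [-1.0, 0.3, 0.7]
opening: 0.496
grip_force: 0.0
```

```bash
python3 - <<'E'
from h import *
f=manip.grab_frame("scene"); im=f["pixels"]; old=cv2.imread("pics/scene0.png")
c=np.array([0.6006,-0.0513]); a=np.deg2rad(14.59); R=np.array([[np.cos(a),-np.sin(a)],[np.sin(a),np.cos(a)]])
toh=lambda p:R.T@(p[:2]-c)
# track board patches by template matching with parabola-free upsampling
up=lambda i:cv2.resize(i,None,fx=8,fy=8,interpolation=cv2.INTER_CUBIC)
for (x,y) in [(320,247),(346,242),(289,252),(338,233)]:
    t=up(old[y-9:y+10,x-9:x+10]); s=up(im[y-18:y+19,x-18:x+19])
    r=cv2.matchTemplate(s,t,cv2.TM_CCOEFF_NORMED); _,v,_,l=cv2.minMaxLoc(r)
    d=np.array(l)/8-9; p0=toh(ray(f,(x,y),.171));p1=toh(ray(f,(x+d[0],y+d[1]),.171)); print(v,d,p0*1e3,(p1-p0)*1e3)
s=manip.observe();print(s["eef_pos"],s["orientation"],s["opening"],s["contact_force"])
f=manip.grab_frame("top"); im=f["pixels"]
cv2.imwrite("pics/t2.png",cv2.resize(im[75:243,238:408],None,fx=3.5,fy=3.5,interpolation=cv2.INTER_CUBIC))
E
```

```text
0.9508181214332581 [1.125 2.   ] [29.74974563  5.97246682] [ 7.30433424 -0.21550711]
0.901840090751648 [0.25 0.25] [47.01971067 78.9259265 ] [1.05322151 0.21623253]
0.997219979763031 [1.    1.875] [  6.73318369 -77.86462009] [ 6.788145   -0.06811192]
0.9945156574249268 [1.125 1.75 ] [ 9.75376414 73.57169047] [ 6.7964472  -0.04271315]
[ 0.50860083 -0.0763562   0.31892689] [7.87141954e-01 6.16771821e-01 1.72407442e-04 1.91120697e-04] 0.4980281104778072 [-0.05484697 -0.67727285 -0.22568244]
```

View pics/t2.png

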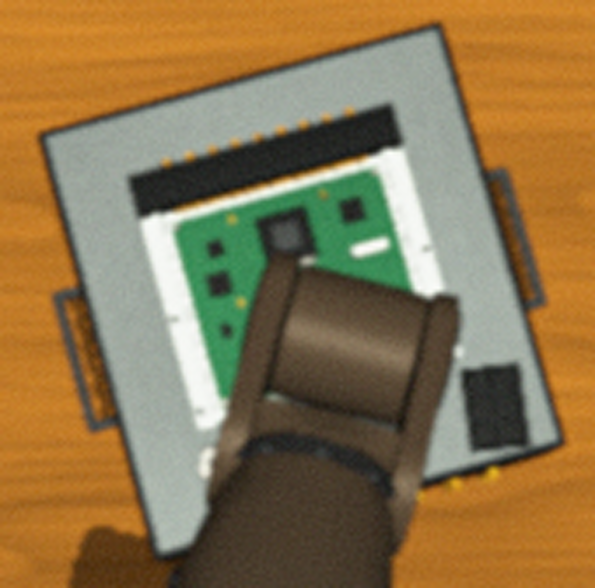

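The arm hides only the lower part. A thin gold strip still shows at the connector edge, from (175,210) to (385,160). I'll measure where the front edge lies.

```bash
python3 - <<'E'
from h import *
f=manip.grab_frame("top"); im=f["pixels"]; old=cv2.imread("pics/top0.png")
c=np.array([0.6006,-0.0513]); a=np.deg2rad(14.59); R=np.array([[np.cos(a),-np.sin(a)],[np.sin(a),np.cos(a)]])
toh=lambda p:R.T@(p[:2]-c)
xs=np.arange(60,110,2)
for nm,i in(("old",old),("new",im)):
    acc=[]
    for x in xs:
        P=[np.r_[c+R@np.array([x/1e3,y/1e3]),.171] for y in range(-80,85,4)]
        uv=proj(f,P).astype(np.float32)
        acc.append(cv2.remap(i,uv[:,0].copy(),uv[:,1].copy(),cv2.INTER_LINEAR).reshape(-1,3).mean(0))
    print(nm); print(*[f"{x}:{b:.0f},{g:.0f},{r:.0f}" for x,(b,g,r) in zip(xs,acc)])
# chip
for nm,i in(("old",old),("new",im)):
    g=cv2.cvtColor(i,cv2.COLOR_BGR2GRAY)[128:152,306:336]; u=cv2.resize(g,None,fx=8,fy=8,interpolation=cv2.INTER_CUBIC)
    m=(u<85).astype(np.uint8)*255
    k=max(cv2.findContours(m,cv2.RETR_EXTERNAL,cv2.CHAIN_APPROX_NONE)[0],key=cv2.contourArea)
    q=cv2.minAreaRect(k); p=(q[0][0]/8+306,q[0][1]/8+128); print(nm,q[1][0]/8*2.9,q[1][1]/8*2.9,p,toh(ray(f,p,.183))*1e3)
E
```

```text
old
60:84,136,64 62:87,143,68 64:88,145,70 66:88,145,68 68:89,144,66 70:97,148,73 72:122,165,105 74:168,197,161 76:214,229,213 78:240,245,242 80:244,247,245 82:233,237,233 84:198,209,206 86:147,173,182 88:94,143,171 90:52,122,163 92:28,94,134 94:23,64,90 96:28,42,51 98:35,37,37 100:39,40,37 102:40,41,40 104:39,41,40 106:38,41,39 108:38,40,38
new
60:69,105,51 62:72,110,52 64:75,118,54 66:78,125,57 68:81,133,61 70:84,137,64 72:84,138,63 74:83,137,61 76:87,138,64 78:104,148,84 80:141,174,129 82:185,207,182 84:214,230,221 86:210,231,233 88:171,205,221 90:111,161,191 92:55,108,141 94:27,63,87 96:25,38,47 98:32,34,34 100:36,37,35 102:37,39,37 104:37,39,37 106:36,39,37 108:35,38,36
old 43.29531660079956 46.09089374542236 (320.37658977508545, 144.54482078552246) [34.17672849 -1.10389602]
new 57.5609411239624 49.693608093261716 (320.1014175415039, 144.6674518585205) [34.04786324 -0.23065372]
```

```bash
python3 - <<'E'
from h import *
f=manip.grab_frame("top"); old=cv2.imread("pics/top0.png")
c=np.array([0.6006,-0.0513]); a=np.deg2rad(14.59); R=np.array([[np.cos(a),-np.sin(a)],[np.sin(a),np.cos(a)]])
Rc=cv2.Rodrigues(f["rvec"])[0]; print("cam",-Rc.T@f["tvec"])
def prof(xs,ys,z):
    o=[]
    for x in xs:
        uv=proj(f,[np.r_[c+R@np.array([x/1e3,y/1e3]),z] for y in ys]).astype(np.float32)
        o.append(cv2.remap(old,uv[:,0].copy(),uv[:,1].copy(),cv2.INTER_LINEAR).reshape(-1,3).mean(0)[0])
    print(z,*[f"{x}:{b:.0f}" for x,b in zip(xs,o)])
prof(range(172,202,2),range(-120,120,5),.165)
prof(range(-202,-172,2),range(-60,60,5),.165)
prof(range(80,130,2),range(-80,80,5),.191)
prof(range(-112,-78,2),range(-90,60,5),.171)
E
```

```text
cam [ 0.36712386 -0.03136055  1.59974492]
0.165 172:166 174:167 176:167 178:165 180:155 182:133 184:100 186:65 188:41 190:34 192:36 194:39 196:41 198:41 200:42
0.165 -202:39 -200:38 -198:37 -196:36 -194:31 -192:25 -190:25 -188:37 -186:64 -184:100 -182:137 -180:163 -178:175 -176:178 -174:178
0.191 80:192 82:139 84:86 86:46 88:26 90:24 92:29 94:37 96:40 98:40 100:39 102:38 104:38 106:37 108:36 110:36 112:35 114:35 116:34 118:34 120:35 122:43 124:63 126:90 128:118
0.171 -112:174 -110:173 -108:173 -106:173 -104:172 -102:172 -100:178 -98:199 -96:225 -94:242 -92:244 -90:229 -88:190 -86:142 -84:109 -82:98 -80:96
```

The deck edges sit symmetrically at ±184.5 mm, so the head estimate is good. The board's rear edge (about 7 mm short) and the 6.8 mm of travel to a hard stop agree that it is home. Now to the knob.

Call:
{"op": "move_arm", "data": {"steps": [[[0.8,-1.3,0],0,0],[[0.8,-1.3,0],0,0],[[0.8,-1.3,0],0,0],[[0.8,-1.3,0],0,0],[[0.8,-1.3,0],0,0],[[0.8,-1.2,0],0,0],[[0,0,0],0,0]]}}

```text
time: 7.58
eef_pos: [0.4434, -0.0099, 0.319]
orientation: [0.786, 0.618, -0.0, -0.0]
contact_force: [0.7, -0.2, 0.6]
opening: 0.497
grip_force: 0.0
```

```bash
python3 - <<'E'
from h import *
f=manip.grab_frame("scene"); im=f["pixels"]
cv2.imwrite("pics/s3.png",cv2.resize(im[130:230,250:390],None,fx=5.6,fy=5.6,interpolation=cv2.INTER_CUBIC))
s=manip.observe(); print(s["eef_pos"],s["orientation"])
E
```

```text
[ 0.44447358 -0.01061113  0.31919492] [7.85833431e-01 6.18438154e-01 1.59836442e-04 2.07009983e-04]
```

View pics/s3.png

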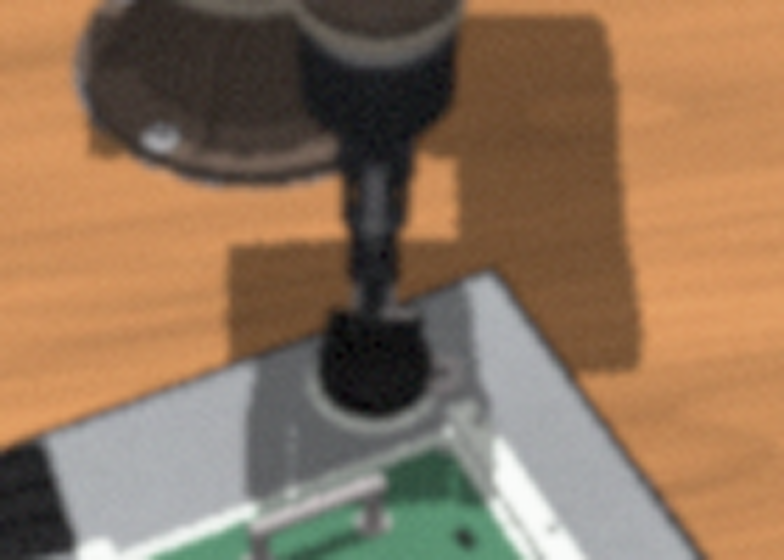

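The fingers (column ~373) are centred over the wing, which spans columns 335–420 at row ~320. Going down.

Call:
{"op": "move_arm", "data": {"steps": [[[0,0.05,1.5],0,0],[[0,0,1.5],0,0],[[0,0,1.0],0,0],[[0,0,0.8],0,0],[[0,0,0.4],0,0],[[0,0,0],0,0]]}}

```text
time: 8.13
eef_pos: [0.4458, -0.0118, 0.2663]
orientation: [0.786, 0.618, -0.0, -0.0]
contact_force: [-0.6, -0.6, 0.6]
opening: 0.498
grip_force: 0.0
```

Call:
{"op": "move_arm", "data": {"steps": [[[0,0,0],0,0.3],[[0,0,0],0,0.5],[[0,0,0],0,0.6],[[0,0,0],0,0.65],[[0,0,0],0,0.68]], "newtons": 20}}

```text
time: 8.55
eef_pos: [0.4457, -0.0116, 0.2672]
orientation: [0.786, 0.618, 0.0, 0.0]
contact_force: [0.0, 0.5, 0.4]
opening: 0.161
grip_force: 0.1
```

Call:
{"op": "move_arm", "data": {"steps": [[[0,0,0],0,0.72]]}}

```text
time: 8.63
eef_pos: [0.4456, -0.0116, 0.2672]
orientation: [0.786, 0.618, 0.0, 0.0]
contact_force: [-0.8, 0.5, 3.2]
opening: 0.149
grip_force: 19.8
```

Call:
{"op": "move_arm", "data": {"steps": [[[0,0,0],0,0.8],[[0,0,0],0,1]]}}

```text
time: 8.8
eef_pos: [0.4456, -0.0116, 0.2672]
orientation: [0.786, 0.618, 0.0, 0.0]
contact_force: [-1.0, 0.7, 5.5]
opening: 0.146
grip_force: 20.1
```

Call:
{"op": "move_arm", "data": {"steps": [[[0,0,-0.1],0,1],[[0,0,-0.1],0,1]], "newtons": 30}}

```text
time: 8.97
eef_pos: [0.4456, -0.0116, 0.2685]
orientation: [0.786, 0.618, -0.0, -0.0]
contact_force: [2.3, 0.3, -9.3]
opening: 0.145
grip_force: 31.0
```

Call:
{"op": "move_arm", "data": {"steps": [[[0,0,-0.1],0,1],[[0,0,-0.1],0,1]]}}

```text
time: 9.13
eef_pos: [0.4456, -0.0116, 0.2706]
orientation: [0.786, 0.618, -0.0, -0.0]
contact_force: [2.5, 0.6, -9.9]
opening: 0.147
grip_force: 30.8
```

Call:
{"op": "move_arm", "data": {"steps": [[[0,0,-0.1],0,1],[[0,0,-0.1],0,1]]}}

```text
time: 9.3
eef_pos: [0.4456, -0.0116, 0.2727]
orientation: [0.786, 0.618, -0.0, -0.0]
contact_force: [2.4, 0.4, -10.7]
opening: 0.143
grip_force: 30.8
```

Call:
{"op": "move_arm", "data": {"steps": [[[0,0,-0.1],0,1],[[0,0,-0.1],0,1]]}}

```text
time: 9.47
eef_pos: [0.4456, -0.0116, 0.2748]
orientation: [0.786, 0.618, -0.0, -0.0]
contact_force: [0.8, -0.1, -11.5]
opening: 0.142
grip_force: 30.7
```

Call:
{"op": "move_arm", "data": {"steps": [[[0,0,-0.1],0,1],[[0,0,-0.05],0,1],[[0,0,0],0,1]]}}

```text
time: 9.72
eef_pos: [0.4456, -0.0116, 0.2764]
orientation: [0.786, 0.618, -0.0, -0.0]
contact_force: [1.0, 1.0, -11.3]
opening: 0.145
grip_force: 30.6
```

Call:
{"op": "move_arm", "data": {"steps": [[[0,0,0],0.4,1],[[0,0,0],0.4,1],[[0,0,0],0.4,1]]}}

```text
time: 9.97
eef_pos: [0.4455, -0.0116, 0.2763]
orientation: [0.824, 0.567, -0.0, -0.0]
contact_force: [1.3, 1.4, -11.6]
opening: 0.145
grip_force: 30.6
```

```bash
python3 -c "
from h import *
s=manip.observe(); print(s['torque'],s['contact_force'],s['orientation'],s['eef_pos'])"
```

```text
[ 0.11519256 -0.18442071  0.08131946] [  1.27295998   1.37680378 -11.60070096] [ 8.23946955e-01  5.66666839e-01 -2.55999499e-04 -2.06714883e-04] [ 0.44547014 -0.01159318  0.27625543]
```

Call:
{"op": "move_arm", "data": {"steps": [[[0,0,0],0.5,1],[[0,0,0],0.5,1],[[0,0,0],0.5,1],[[0,0,0],0.5,1],[[0,0,0],0.5,1]]}}

```text
time: 10.38
eef_pos: [0.4452, -0.0115, 0.2761]
orientation: [0.891, 0.454, -0.001, -0.0]
contact_force: [-0.3, 2.1, -11.5]
opening: 0.147
grip_force: 30.6
```

Call:
{"op": "move_arm", "data": {"steps": [[[0,0,0],0.5,1],[[0,0,0],0.5,1],[[0,0,0],0.5,1],[[0,0,0],0.5,1],[[0,0,0],0.5,1],[[0,0,0],0,1]]}}

```text
time: 10.88
eef_pos: [0.4451, -0.0113, 0.2761]
orientation: [0.943, 0.334, -0.001, -0.001]
contact_force: [-1.5, 3.7, -10.9]
opening: 0.143
grip_force: 30.6
```

```bash
python3 -c "
from h import *
s=manip.observe(); print(s['torque'],s['contact_force'],1.3747-2*np.arctan2(s['orientation'][1],s['orientation'][0]),s['eef_pos'])"
```

```text
[0.67369436 0.28784818 0.01157001] [ -1.47386157   3.68902614 -10.87003509] 0.6938387182959488 [ 0.44505284 -0.01130985  0.27608652]
```

Call:
{"op": "move_arm", "data": {"steps": [[[0,0,0.05],0,1],[[0,0,0.05],0,1]]}}

```text
time: 11.05
eef_pos: [0.4451, -0.0114, 0.2751]
orientation: [0.942, 0.336, -0.001, -0.001]
contact_force: [-3.0, 4.9, -11.3]
opening: 0.143
grip_force: 30.7
```

Call:
{"op": "move_arm", "data": {"steps": [[[0,0,0.05],0,1]]}}

```text
time: 11.13
eef_pos: [0.4451, -0.0113, 0.2746]
orientation: [0.942, 0.336, -0.001, -0.001]
contact_force: [-3.2, 4.7, -10.3]
opening: 0.144
grip_force: 30.7
```

Call:
{"op": "move_arm", "data": {"steps": [[[0,0,0.05],0,1]]}}

```text
time: 11.22
eef_pos: [0.4451, -0.0113, 0.2741]
orientation: [0.942, 0.336, -0.001, -0.001]
contact_force: [-3.3, 6.2, -7.8]
opening: 0.144
grip_force: 31.1
```

Call:
{"op": "move_arm", "data": {"steps": [[[0,0,0.03],0,1]]}}

```text
time: 11.3
eef_pos: [0.4452, -0.0113, 0.274]
orientation: [0.942, 0.336, -0.001, -0.001]
contact_force: [-3.9, 6.2, -6.1]
opening: 0.147
grip_force: 31.5
```

Call:
{"op": "move_arm", "data": {"steps": [[[0,-0.06,-0.1],0,1],[[0,0,0],0.35,1],[[0,0,0.1],0,1]]}}

```text
time: 11.55
eef_pos: [0.445, -0.0111, 0.2741]
orientation: [0.948, 0.318, -0.0, -0.0]
contact_force: [-2.8, 2.3, -7.1]
opening: 0.146
grip_force: 31.2
```

Call:
{"op": "move_arm", "data": {"steps": [[[0,0,-0.1],0,1],[[0,0,0],0.35,1],[[0,0,0.1],0,1]]}}

```text
time: 11.8
eef_pos: [0.445, -0.0111, 0.2741]
orientation: [0.954, 0.3, -0.0, -0.0]
contact_force: [-3.5, 2.8, -7.8]
opening: 0.147
grip_force: 31.1
```

Call:
{"op": "move_arm", "data": {"steps": [[[0,0,-0.1],0,1],[[0,0,0],0.35,1],[[0,0,0.1],0,1]]}}

```text
time: 12.05
eef_pos: [0.445, -0.0111, 0.2741]
orientation: [0.959, 0.283, -0.0, -0.0]
contact_force: [-3.7, 2.5, -8.5]
opening: 0.145
grip_force: 30.9
```

Call:
{"op": "move_arm", "data": {"steps": [[[0,-0.02,-0.1],0,1],[[0,0,0],0.35,1],[[0,0,0.15],0,1]]}}

```text
time: 12.3
eef_pos: [0.4449, -0.011, 0.2737]
orientation: [0.964, 0.265, -0.0, -0.0]
contact_force: [-4.9, 1.9, -10.2]
opening: 0.144
grip_force: 30.8
```

Call:
{"op": "move_arm", "data": {"steps": [[[0,0,-0.13],0,1],[[0,0,0],0.35,1],[[0,0,0.13],0,1]]}}

```text
time: 12.55
eef_pos: [0.445, -0.011, 0.2738]
orientation: [0.969, 0.247, -0.0, -0.0]
contact_force: [-4.9, 1.9, -10.2]
opening: 0.148
grip_force: 30.8
```

Call:
{"op": "move_arm", "data": {"steps": [[[0,0,-0.13],0,1],[[0,0,0],0.35,1],[[0,0,0.13],0,1]]}}

```text
time: 12.8
eef_pos: [0.4449, -0.011, 0.2738]
orientation: [0.973, 0.229, -0.0, -0.0]
contact_force: [-6.1, 2.6, -9.4]
opening: 0.144
grip_force: 30.8
```

Call:
{"op": "move_arm", "data": {"steps": [[[0,0,-0.13],0,1],[[0,0,0],0.35,1],[[0,0,0.13],0,1]]}}

```text
time: 13.05
eef_pos: [0.4449, -0.0109, 0.2739]
orientation: [0.977, 0.211, -0.0, -0.0]
contact_force: [-4.2, 3.3, -8.4]
opening: 0.145
grip_force: 31.0
```

Call:
{"op": "move_arm", "data": {"steps": [[[0,0,0.05],0,1],[[0,0,0],0,1]]}}

```text
time: 13.22
eef_pos: [0.4449, -0.0109, 0.2731]
orientation: [0.977, 0.212, -0.0, -0.0]
contact_force: [-4.5, 2.5, -11.8]
opening: 0.148
grip_force: 30.6
```

Call:
{"op": "move_arm", "data": {"steps": [[[0,0,0.05],0,1],[[0,0,0],0,1]]}}

```text
time: 13.38
eef_pos: [0.4449, -0.011, 0.2727]
orientation: [0.977, 0.212, -0.0, -0.0]
contact_force: [-6.2, 2.7, -10.1]
opening: 0.143
grip_force: 30.9
```

Call:
{"op": "move_arm", "data": {"steps": [[[0,0,0.05],0,1],[[0,0,0],0,1]]}}

```text
time: 13.55
eef_pos: [0.445, -0.011, 0.2723]
orientation: [0.977, 0.212, -0.0, -0.0]
contact_force: [-5.4, 3.2, -9.6]
opening: 0.15
grip_force: 30.9
```

Call:
{"op": "move_arm", "data": {"steps": [[[-0.02,-0.04,0],-0.2,1],[[0,0,0],-0.15,1],[[0,0,0.05],0,1],[[0,0,0.05],0,1]]}}

```text
time: 13.88
eef_pos: [0.4448, -0.0108, 0.2712]
orientation: [0.973, 0.23, 0.0, 0.0]
contact_force: [-4.9, 0.3, -10.3]
opening: 0.145
grip_force: 30.9
```

```bash
python3 -c "
from h import *
s=manip.observe(); print(s['torque'],s['contact_force'],1.3747-2*np.arctan2(s['orientation'][1],s['orientation'][0]),s['eef_pos'])"
```

```text
[5.13491197e-04 9.58155008e-01 1.68635664e-02] [ -4.85203965   0.30692389 -10.34301622] 0.9110010064855233 [ 0.44483821 -0.01082834  0.27118779]
```

Call:
{"op": "move_arm", "data": {"steps": [[[-0.03,0,0.1],0,1],[[0,0,0.1],0,1]]}}

```text
time: 14.05
eef_pos: [0.4447, -0.0109, 0.2691]
orientation: [0.973, 0.23, 0.0, 0.0]
contact_force: [-2.7, 0.3, -8.9]
opening: 0.142
grip_force: 30.9
```

Call:
{"op": "move_arm", "data": {"steps": [[[0,0,0.07],0,1]]}}

```text
time: 14.13
eef_pos: [0.4447, -0.0109, 0.2684]
orientation: [0.973, 0.23, 0.0, 0.0]
contact_force: [-3.6, 0.8, -9.0]
opening: 0.147
grip_force: 31.0
```

Call:
{"op": "move_arm", "data": {"steps": [[[0,0,0.05],0,1]]}}

```text
time: 14.22
eef_pos: [0.4447, -0.0109, 0.2679]
orientation: [0.973, 0.23, 0.0, 0.0]
contact_force: [-2.1, 1.0, -8.5]
opening: 0.142
grip_force: 31.0
```

```bash
python3 -c "
from h import *
s=manip.observe(); print(s['torque'],s['contact_force'],1.3747-2*np.arctan2(s['orientation'][1],s['orientation'][0]),s['eef_pos'])"
```

```text
[0.17748585 0.61487601 0.00999738] [-2.12117388  1.04266549 -8.47984234] 0.9113506391733639 [ 0.44472263 -0.01088361  0.2678738 ]
```

Call:
{"op": "move_arm", "data": {"steps": [[[0,0,0.03],0,1],[[0,0,0.02],0,1],[[0,0,0],0,1]]}}

```text
time: 14.47
eef_pos: [0.4447, -0.0109, 0.2674]
orientation: [0.973, 0.23, 0.0, 0.0]
contact_force: [-3.1, 1.2, -7.8]
opening: 0.145
grip_force: 31.1
```

Call:
{"op": "move_arm", "data": {"steps": [[[0,0,0],0,0.7],[[0,0,0],0,0.6],[[0,0,0],0,0.4],[[0,0,0],0,0.2],[[0,0,0],0,0],[[0,0,0],0,0]], "newtons": 20}}

```text
time: 14.97
eef_pos: [0.4449, -0.0109, 0.2677]
orientation: [0.973, 0.23, 0.001, 0.0]
contact_force: [0.5, -0.3, 0.2]
opening: 0.499
grip_force: 0.0
```

Released cleanly. I'll rise straight up, move clear, and check the result.

Call:
{"op": "move_arm", "data": {"steps": [[[0,0,-0.5],0,0],[[0,0,-1.5],0,0],[[0,0,-3],0,0],[[0,0,-3],0,0],[[0,0,-3],0,0],[[0,2,-1],0,0],[[0,4,0],0,0],[[0,4,0],0,0]]}}

```text
time: 15.63
eef_pos: [0.4895, -0.1008, 0.3894]
orientation: [0.973, 0.231, 0.001, 0.001]
contact_force: [1.0, 0.8, 0.4]
opening: 0.501
grip_force: 0.0
```

```bash
python3 - <<'E'
from h import *
f=manip.grab_frame("scene"); im=f["pixels"]
cv2.imwrite("pics/s4.png",cv2.resize(im[160:290,230:390],None,fx=4.6,fy=4.6,interpolation=cv2.INTER_CUBIC))
s=manip.observe(); print(s["eef_pos"],s["contact_force"])
c=np.array([0.6006,-0.0513]); a=np.deg2rad(14.59)
for th in(.045,.911):
    w=a+1.12-th; k=np.r_[c+np.array([np.cos(a)*-.1405-np.sin(a)*.078,np.sin(a)*-.1405+np.cos(a)*.078]),.170]
    print((proj(f,[k,k+[.043*np.cos(w),.043*np.sin(w),0]])-[230,160])*4.6)
E
```

```text
[ 0.4923851  -0.10621691  0.38824558] [ 0.60489245 -3.48682011 -2.1028267 ]
[[394.68195415 168.85144514]
 [459.64931049 170.81427483]]
[[394.68195415 168.85144514]
 [435.80178759 208.32165684]]
```

View pics/s4.png

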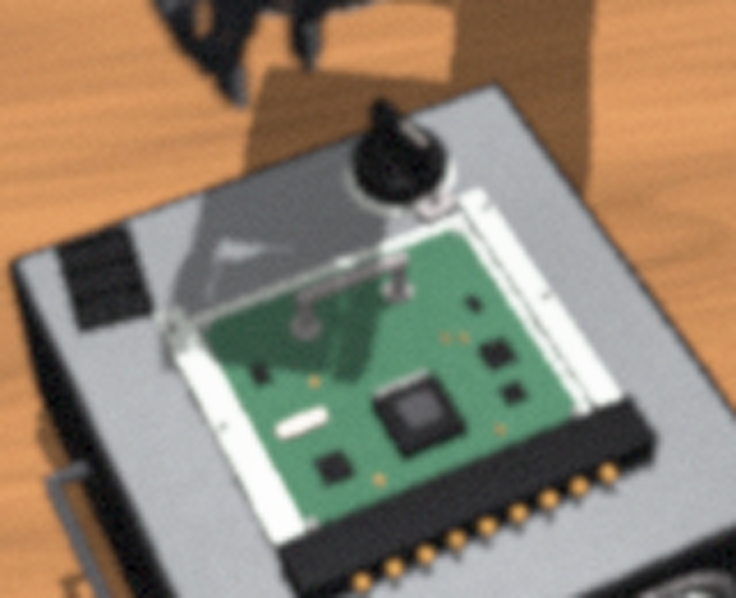

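The tongue lies at (435,205), where a knob angle of 0.91 rad predicts it, behind the board's rear edge. The grip was released at the same height as it started (0.267 m), so the knob is seated. The hand is clear, so I'll hand in.

Call:
{"op": "move_arm", "data": {"steps": [[[0,0,0],0,0],[[0,0,0],0,0],[[0,0,0],0,0]]}}

```text
time: 15.93
eef_pos: [0.4889, -0.0998, 0.3875]
orientation: [0.973, 0.23, -0.0, -0.0]
contact_force: [-0.9, 0.5, -0.3]
opening: 0.5
grip_force: 0.0
```

```bash
python3 -c "
from plant import manip
print(manip.job_done())"
```

```text
the job is handed in; nothing more can be done
None
```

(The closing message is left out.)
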